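# Lay the drained oilstone in its sharpening board and lock it

## Task

The oilstone was left standing on its long edge on the sharpening board to drain. With the fingers only pushing, never gripping or lifting anything, tip it over so that it lies flat on its wooden base with the stone face up, and push it fully home into the corner of the board, against both the far stop and the left-hand rail. Then push the wooden cam lever round towards the robot until its cam is tight against the right end of the stone's base, and leave the chisels, gouge, strop and dropper bottle where they are.

Things in the scene. Friction and masses are not known exactly. Their poses are not given: they have to be found in the camera images.
- oilstone: Oil stone, about 0.62 kg: wooden base 66 (own x) x 190 (own y) x 24 mm high (own z), on it a brown slab 50 x 165 x 20 mm; 43 mm high in all. Origin: centre of the base's underside; own z points out of the stone face. At the start own x is up (66 mm tall), the face towards the robot; pushed high on the face, away from the robot, it falls onto its base after about 30 degrees.
- sharpening_board: Cork-faced plywood board fixed to the bench, 12 mm thick. Origin: on the bench below point home; z up, x away from the robot, y left; it spans x -166 to +60, y -151 to +124 mm. On it, waxed, 20 mm high: the far stop, batten along y, near face at x = +33 (y -87 to +121); the left-hand rail, batten along x, inner face at y = +95 mm (x -163 to +39).
- home (a point): Where the oilstone's origin lies when it is home against far stop and rail (its length along the board's y): on the board's top, at x = 0, y = 0, z = 12 mm of the board.
- cam_lever (a joint): Leather-faced wooden cam, 18 mm radius, with a lever, turning about the vertical at cam_pivot. 0 rad: open, lever to the right, 85 degrees from the board's x axis, cam 6.5 mm clear of a stone lying home. Grows clockwise from above (knob comes towards the robot): touches at about 0.9 rad and soon goes solid (stop at 1.57). Stays where left; 2 N at the knob while free, 6 to 10 N make it tight.
- cam_pivot (a point): The cam's turning axis at the board's top surface: at x = +20, y = -119 mm, z = 12 mm of the board.
- lever_knob (a point): Middle of the dark upright turned knob at the lever's end, 75 mm from the axis, 21 mm across; the knob stands from 41 to 72 mm above the bench and this point is 57 mm above it. The lever bar lies 33 to 42 mm above the bench.
- oil_bottle: Amber dropper bottle, 33 mm across, 102 mm tall, standing on the bench; origin under its centre. Leave alone.
- strop: Leather strop on a wooden block, 52 x 200 x 21 mm; origin under its centre. Leave alone.
- chisel_flat: Flat chisel with a brown handle, 25 x 248 x 28 mm, lying along its own y; origin under its centre. Leave alone.
- gouge: Gouge with a pale handle, 24 x 199 x 25 mm, lying along its own y; origin under its centre. Leave alone.
- chisel_long: Chisel with a long pale handle, 26 x 272 x 30 mm, lying along its own y, right of the board; origin under its centre. Leave alone.

How it is judged:
By the outcome, as a careful person would: the job done as asked, in the order asked, and still so for the second after the job is handed in, with the robot touching nothing.
It also fails if it takes over 72 s, if anything falls off the work surface, if the arm or the gripper's body presses on something with over 40 N, if the wrist force passes 120 N, or if a joint passes its speed limit or range.

## Robot

A 6-joint arm with a two-finger parallel gripper is mounted at the origin on the work surface; the furniture and walls round the work are solid. World frame = base frame: x ahead of the robot, y to its left, z up, the work surface at z = 0. Lengths are in m, angles in rad, forces in N, time in s.
With the tool pointing down it reaches from about 0.3 to 0.825 m from the base axis. Payload 5.4 kg.
Tool frame: the origin (TCP) lies at the very end of the fingers, on their centre line; the grasp point (between the pads) lies 19 mm behind it; z points along the fingers, y is the line along which they close (so a half turn about z gives the same grasp; the last joint's range is limited). The gripper opens to 92 mm and grips with 3 to 60 N. Pads are 20 mm wide; open, the fingers measure 128 mm over their backs; the gripper's body (75 mm by 189 mm) begins 69 mm behind the grasp point.
Start: joints at [1.088, 0.158, 1.597, -0, 1.386, -0.21], TCP at [0.155, 0.554, 0.215] pointing down, gripper open.
Joint ranges: [-2.91, 2.91], [-0.94, 2.29], [0.18, 2.7], [-1.29, 4.43], [0.17, 2.64], [-3, 3]. Speed limits (rad/s): [2.57, 2.57, 3.14, 3.14, 3.14, 3.14].

## Interface

Orientations are given as a rotation vector (axis times angle).
In Python, from workcell import bot gives the robot as it stands. Calls block until the motion is done:
- bot.goto(position, orientation): joint-space move of the TCP to a pose.
- bot.line_to(position, rot=None, max_speed=0.15): straight line of the TCP; rot=None keeps the orientation; max_speed is the mean speed in m/s.
- bot.set_joints(angles): joint-space move.
- bot.set_gripper(opening, newtons=None): opening from 0.0 (shut) to 1.0 (fully open); newtons is the grip in N (None keeps the last); returns when the fingers have stopped.
- bot.hold(seconds).
- bot.inverse_kinematics(position, orientation): joint angles nearest the present ones, or None.
- bot.read_camera(name): name is "side" or "top" or "wrist"; returns a dict with "pixels" (420x560x3 uint8, blue, green, red), "fx", "fy", "cx", "cy" (pixels), "R" (3x3) and "t" (3): a world point X has camera coordinates R X + t. Camera axes: x right, y down, z forward; pixel columns grow to the right and rows downward; lengths in m; the calibration is good to about 2 mm. A picture is of the moment at which its call begins. There is no depth.
A pose or a line that the arm cannot do raises bot.MotionError and nothing moves.
- bot.job_done(): hands the job in; it is judged then, once.
Readings, each from a call of its own:
- bot.current_clock(): time.
- bot.current_joints(): joint angles.
- bot.current_joint_vel(): joint speeds.
- bot.current_effort(): joint torques, N m.
- bot.current_ee_pos(): TCP position.
- bot.current_tool_rot(): TCP orientation.
- bot.current_contact_force(): force on the tool from outside, world axes, zero at the start.
- bot.current_ft_torque(): the same for the moment, N m.
- bot.current_opening(): opening from 0.0 (shut) to 1.0 (fully open).
- bot.current_grip_force(): force on a finger pad.
Only numpy, scipy, OpenCV 4.12 (cv2) and the standard library are available. Lean on these libraries where they do the work, as an engineer would, in place of code of your own. Each camera call takes 0.05 s, during which the arm holds its last target. There are 200 camera calls.

## Working session

There is one attempt and no reset: what is moved stays moved. The work goes in short steps, each a Python script; the robot and the scene stay as the last script left them, time stands still between calls to the robot, and variables do not carry over. Pictures are saved under pics/ and viewed, at most 10 in all, crops included, and the job is handed in when it is done.

```bash
mkdir -p pics; ls; python3 - <<'E'
from workcell import bot
import cv2,numpy as np
for n in("top","side"):
    c=bot.read_camera(n); cv2.imwrite(f"pics/{n}0.png",c["pixels"])
    print(n,c["fx"],c["fy"],c["cx"],c["cy"],np.round(c["R"],4).tolist(),np.round(c["t"],4).tolist())
print(bot.current_clock())
E
```

```text
pics
top 468.7169566123366 468.7169566123366 288.9539868330229 213.9640100362836 [[0.0104, -0.9998, -0.0189], [-0.9978, -0.0091, -0.066], [0.0658, 0.0196, -0.9976]] [-0.1472, 0.4469, 1.5532]
side 456.8789815869055 456.8789815869055 274.08874349955977 211.88389520295786 [[-0.9987, -0.0511, 0.0031], [-0.029, 0.5147, -0.8569], [0.0422, -0.8558, -0.5155]] [0.4272, 0.1413, 1.3304]
0.1
```

View pics/top0.png

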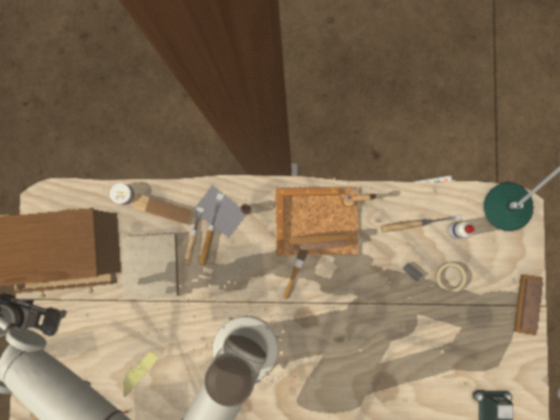

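View pics/side0.png

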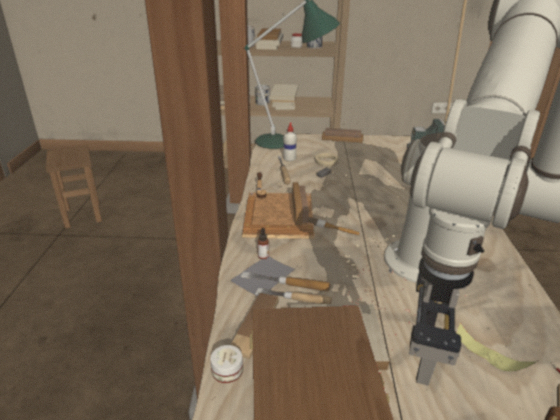

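Top view: board about (276–358, 187–255), stone standing near (320,240), a chisel handle at (295,275) near the board's front, lever knob near (372,197). Zooming in, and adding a wrist view from above the board.

```bash
cat > h.py <<'E'
from workcell import bot
import cv2,numpy as np
from scipy.spatial.transform import Rotation as Rn
def down(yaw): # tool z down, tool x at yaw from world x
    return (Rn.from_euler('z',yaw)*Rn.from_euler('x',np.pi)).as_rotvec()
def world(c,u,v,z):
    R=np.array(c["R"]);t=np.array(c["t"])
    d=R.T@np.array([(u-c["cx"])/c["fx"],(v-c["cy"])/c["fy"],1]); o=-R.T@t
    return o+d*(z-o[2])/d[2]
def proj(c,X):
    p=np.array(c["R"])@np.asarray(X,float).T+np.array(c["t"])[:,None]
    return np.stack([p[0]/p[2]*c["fx"]+c["cx"],p[1]/p[2]*c["fy"]+c["cy"]],1)
E
python3 - <<'E'
from h import *
c=bot.read_camera("top"); print([np.round(world(c,*p,0.012),3).tolist() for p in((276,187),(358,187),(358,255),(276,255))])
a=cv2.resize(c["pixels"][170:310,170:400],None,fx=3.4,fy=3.4,interpolation=2)
cv2.imwrite("pics/c1.png",a)
print(bot.current_tool_rot(), down(0))
# above near the board
for p in ((0.40,0.03,0.42),(0.42,0.03,0.38),(0.45,0.0,0.33)):
  for yaw in (0,np.pi):
    q=bot.inverse_kinematics(p,down(yaw)); print(p,yaw,None if q is None else np.round(q,2))
E
```

```text
[[0.539, -0.098, 0.012], [0.541, -0.373, 0.012], [0.314, -0.373, 0.012], [0.311, -0.101, 0.012]]
[-4.27086197e-01 -3.11196096e+00  2.08230329e-03] [3.14159265 0.         0.        ]
(0.4, 0.03, 0.42) 0 [-0.23 -0.35  1.67 -0.    1.82  1.34]
(0.4, 0.03, 0.42) 3.141592653589793 [-0.23 -0.35  1.67  0.    1.82 -1.8 ]
(0.42, 0.03, 0.38) 0 [-0.22 -0.31  1.72 -0.    1.73  1.35]
(0.42, 0.03, 0.38) 3.141592653589793 [-0.22 -0.31  1.72  0.    1.73 -1.79]
(0.45, 0.0, 0.33) 0 [-0.27 -0.23  1.75 -0.    1.62  1.3 ]
(0.45, 0.0, 0.33) 3.141592653589793 [-0.27 -0.23  1.75  0.    1.62 -1.84]
```

View pics/c1.png

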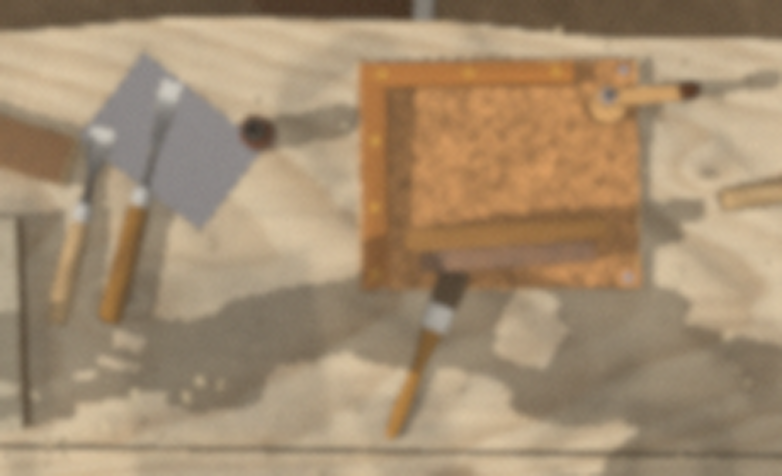

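The zoom shows the board with its corner battens. The stone stands at crop (410–605, 220–265), yawed slightly, with a loose paintbrush at (395–460, 270–435) in front of it. The cam pivot is at (610,97) and the knob at (690,90). I'll take a closer wrist view.

```bash
python3 - <<'E'
from h import *
bot.goto((0.36,-0.23,0.36),down(0))
c=bot.read_camera("wrist"); cv2.imwrite("pics/w0.png",c["pixels"])
import pickle; pickle.dump(c,open("w0.pkl","wb"))
R=np.array(c["R"]);print(-R.T@c["t"],R[2],c["fx"],bot.current_clock())
E
```

```text
[ 0.43414958 -0.22856571  0.53065063] [-0.26024893  0.00162356 -0.96554019] 359.2671914375955 3.0917
```

View pics/w0.png

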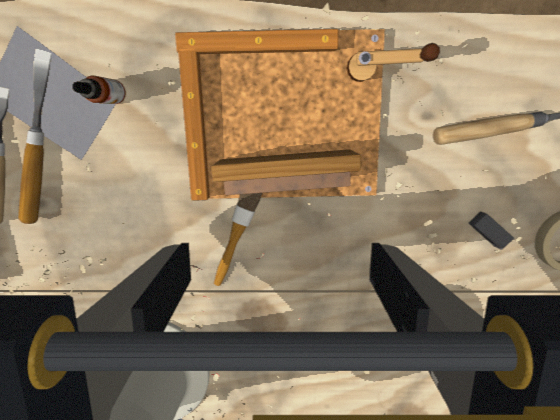

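Wrist view: board corners are about (176,32), (383,29), (380,196) and (191,200). The stone's top strip has its far edge from (212,163) to (359,150) and its slab on the robot side. The brush is at (218–260, 195–283) and the knob at (430,51). The rod and fingers fill the lower part.

```bash
python3 - <<'E'
from h import *
import pickle; c=pickle.load(open("w0.pkl","rb"))
for n,z,ps in (("board",.012,[(383,29),(380,196),(191,200)]),("stop top inner",.032,[(200,52),(338,49),(207,199)]),("base top",.078,[(212,163),(359,150),(361,170),(213,181)]),("slab top",.070,[(224,194),(351,185)]),("knob",.072,[(430,51)]),("pivot",.042,[(366,58)]),("brush",.01,[(218,283),(235,222),(262,195)])):
    print(n,[np.round(world(c,*p,z)[:2],4).tolist() for p in ps])
E
```

```text
board [[0.5405, -0.3635], [0.3151, -0.3759], [0.3089, -0.0957]]
stop top inner [[0.5095, -0.125], [0.513, -0.3023], [0.3152, -0.1238]]
base top [[0.3729, -0.1422], [0.3891, -0.3266], [0.364, -0.3306], [0.3498, -0.1424]]
slab top [[0.331, -0.1545], [0.3431, -0.3205]]
knob [[0.5045, -0.4051]]
pivot [[0.5009, -0.3367]]
brush [[0.1728, -0.1294], [0.2742, -0.1597], [0.3161, -0.2012]]
```

```bash
python3 - <<'E'
from h import *
yaw=0.085; d=np.array([np.cos(yaw),np.sin(yaw),0]); f=np.array([.337,-.237,.058])
bot.goto(f-d*.045+[0,0,.09],down(yaw)); bot.line_to(f-d*.045)
for s in (-.025,-.015,-.01,-.005,0,.005,.010,.014,.018,.022,.026):
    bot.line_to(f+d*s,max_speed=.04)
    print(s,np.round(bot.current_contact_force(),1),round(bot.current_clock(),2))
bot.hold(.3)
bot.line_to(f-d*.03+[0,0,.0]); bot.goto((0.34,-0.23,0.33),down(0))
c=bot.read_camera("wrist"); cv2.imwrite("pics/w1.png",c["pixels"])
import pickle; pickle.dump(c,open("w1.pkl","wb"));print(bot.current_clock())
E
```

```text
-0.025 [-0.2  0.  -0.3] 5.38
-0.015 [ 0.2 -0.6  0.1] 5.78
-0.01 [-3.5  0.1  2.1] 6.06
-0.005 [-5.2 -1.3  4.3] 6.33
0 [-6.3 -0.1  9.4] 6.61
0.005 [-9.9  0.2 17.6] 6.88
0.01 [-11.4   3.7  27.9] 7.16
0.014 [-6.2  2.7 27. ] 7.41
0.018 [-5.7  5.5 32.4] 7.66
0.022 [-0.   0.2 -0.7] 7.91
0.026 [-0.5 -0.9 -0.7] 8.16
10.1
```

View pics/w1.png

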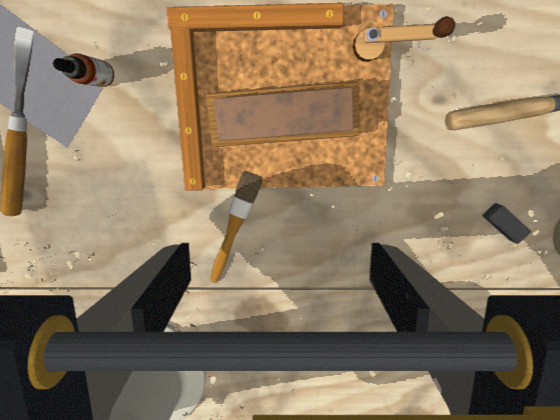

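The stone now lies flat with its face up. Its base corners are about (208,95), (358,79), (360,131) and (212,145), and nothing else moved. Next I'll push it to the far stop, then left, then seat it again.

```bash
python3 - <<'E'
from h import *
import pickle; c=pickle.load(open("w1.pkl","rb"))
for n,z,ps in (("base",.036,[(208,95),(358,79),(360,131),(212,145)]),("stop/rail",.032,[(190,28),(343,24),(203,188)]),("board R",.012,[(393,8),(386,185)]),("knob",.072,[(444,27)]),("pivot",.042,[(373,34)])):
    print(n,[np.round(world(c,*p,z)[:2],4).tolist() for p in ps])
yaw=0.01; d=np.array([np.cos(yaw),np.sin(yaw),0])
P=np.array([.347,-.237,.021])
bot.goto(P+[0,0,.06],down(yaw)); bot.line_to(P); bot.hold(.1)
print(np.round(bot.current_contact_force(),1))
s=0
bot.line_to(P+d*.070,max_speed=.05); s=.070
print(np.round(bot.current_contact_force(),1))
while s<.105:
    s+=.003; bot.line_to(P+d*s,max_speed=.03); F=bot.current_contact_force(); print(round(s,3),np.round(F,1))
    if F[0]<-18: break
print(bot.current_ee_pos(),bot.current_clock())
bot.line_to(P+d*(s-.02)); bot.line_to(P+d*(s-.05)+[0,0,.12])
E
```

```text
base [[0.4342, -0.139], [0.4526, -0.3222], [0.3908, -0.3282], [0.3735, -0.1408]]
stop/rail [[0.5102, -0.1209], [0.5142, -0.3019], [0.3168, -0.1253]]
board R [[0.5361, -0.3651], [0.3168, -0.3734]]
knob [[0.5025, -0.4049]]
pivot [[0.5014, -0.3357]]
[0.1 0.2 0.6]
[-65.5   3.1  52.8]
0.073 [-74.8   4.8  61.5]
[ 0.40330005 -0.2343991   0.02058632] 13.5333
```

It stalled about 30 mm early, with x at 0.403 and 65 N. I'll look before pushing any more.

```bash
python3 - <<'E'
from h import *
bot.goto((0.34,-0.23,0.33),down(0))
c=bot.read_camera("wrist"); cv2.imwrite("pics/w2.png",c["pixels"][:300])
import pickle; pickle.dump(c,open("w2.pkl","wb"));print(bot.current_clock(),np.round(bot.current_contact_force(),1))
E
```

```text
15.6333 [ 0.2 -0.1  0.1]
```

View pics/w2.png

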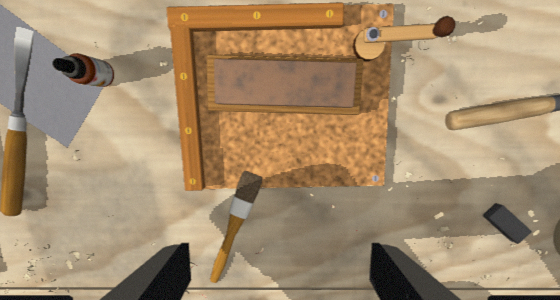

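The stone's far right corner, at about (362,57), is against the cam at (370,45). The lever itself hasn't moved. The stone has to go left to the rail first, then forward.

```bash
cat >> h.py <<'E'
def push(P,d,s0,smax,Fmax,step=.0025,v0=.06):
    """fast free travel to s0, then guarded steps along d until reaction exceeds Fmax"""
    s=0
    while s<smax:
        s+= .008 if s<s0 else step
        bot.line_to(P+d*s,max_speed=v0 if s<s0 else .03); F=-bot.current_contact_force()@d
        if F>Fmax: break
    print("push",round(s,4),np.round(bot.current_contact_force(),1),np.round(bot.current_ee_pos(),4),round(bot.current_clock(),2))
    return s
E
python3 - <<'E'
from h import *
import pickle; c=pickle.load(open("w2.pkl","rb"))
print([np.round(world(c,*p,.036)[:2],4).tolist() for p in((207,56),(362,57),(361,112),(209,108))])
bot.set_gripper(0.0,5)
P=np.array([.443,-.362,.021]); d=np.array([0,1.,0])
bot.goto(P+[0,0,.08],down(0.01)); bot.line_to(P)
s=push(P,d,.016,.045,12)
bot.line_to(P+d*(s-.012)); bot.line_to(P+d*(s-.012)+[0,0,.08])
# forward near the middle, one closed fingertip
P=np.array([.385,-.222,.021]); d=np.array([1.,.01,0])
bot.goto(P+[0,0,.08],down(0.01)); bot.line_to(P)
s=push(P,d,.016,.065,12)
bot.line_to(P+d*(s-.015)); bot.line_to(P+d*(s-.015)+[0,0,.08])
print(bot.current_clock())
E
```

```text
[[0.4787, -0.1402], [0.4772, -0.3255], [0.4138, -0.328], [0.4188, -0.1394]]
push 0.0385 [  2.  -13.4  -1.4] [ 0.4449 -0.328   0.0229] 21.7
push 0.0535 [-17.5  -2.8  11.8] [ 0.4353 -0.2217  0.021 ] 28.34
29.275
```

```bash
python3 - <<'E'
from h import *
bot.goto((0.36,-0.235,0.22),down(0))
c=bot.read_camera("wrist"); cv2.imwrite("pics/w3.png",c["pixels"])
import pickle; pickle.dump(c,open("w3.pkl","wb"));print(bot.current_clock())
E
```

```text
29.925
```

View pics/w3.png

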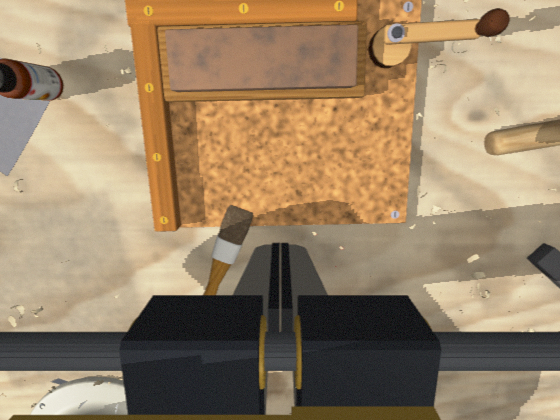

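The stone looks home: its left end is at the rail (162,60), the far edge at the stop (row 24), and there's a small gap to the cam at (372,50). I'll firm it up both ways with short nudges, then do the cam.

```bash
python3 - <<'E'
from h import *
P=np.array([.447,-.342,.021]); d=np.array([0,1.,0])
bot.goto(P+[0,0,.06],down(0.01)); bot.line_to(P)
s=push(P,d,.006,.03,18)
bot.line_to(P); bot.line_to(P+[0,0,.06])
bot.set_gripper(1.0)
P=np.array([.420,-.222,.021]); d=np.array([1.,.01,0])
bot.goto(P+[0,0,.06],down(0.01)); bot.line_to(P)
s=push(P,d,.008,.03,22)
bot.line_to(P); bot.line_to(P+[0,0,.07])
bot.set_gripper(0.0,5)
# reachability of the cam path
k=np.array([.500,-.339])
for a in (0,.3,.6,.9,1.2,1.5):
    th=-np.radians(85)-a; kn=k+.075*np.array([np.cos(th),np.sin(th)]); print(a,np.round(kn,3))
print(bot.current_clock())
E
```

```text
push 0.023 [ -6.7 -22.5  -3.1] [ 0.4473 -0.3268  0.0233] 33.19
push 0.023 [-32.2  -4.2  23.3] [ 0.4355 -0.2215  0.0205] 38.44
0 [ 0.507 -0.414]
0.3 [ 0.484 -0.412]
0.6 [ 0.463 -0.404]
0.9 [ 0.446 -0.391]
1.2 [ 0.433 -0.372]
1.5 [ 0.426 -0.351]
40.7
```

```bash
python3 - <<'E'
from h import *
k=np.array([.500,-.339]); g=.0215
def pose(a,back=0):
    th=-np.radians(85)-a; r=np.array([np.cos(th),np.sin(th)]); t=np.array([r[1],-r[0]]) # clockwise tangent
    p=k+.075*r-t*(g+back); return np.array([*p,.049]),down(np.arctan2(-t[1],-t[0])),np.array([*t,0])
p,r,t=pose(0,.02)
bot.goto(p+[0,0,.08],r); bot.line_to(p,max_speed=.1); print(np.round(bot.current_contact_force(),1))
a=-.05
while a<1.5:
    a+=.1 if a<.75 else .035
    p,r,t=pose(a); bot.line_to(p,r,max_speed=.06 if a<.75 else .04)
    F=-bot.current_contact_force()@t; print(round(a,3),round(F,1),end='; ')
    if F>(13 if a>.75 else 20): break
bot.hold(.2); print(np.round(bot.current_contact_force(),1),bot.current_clock())
p,r,t=pose(a,.025); bot.line_to(p,r); bot.line_to(p+[0,0,.1]); 
bot.goto((0.36,-0.27,0.24),down(0))
c=bot.read_camera("wrist"); cv2.imwrite("pics/w4.png",c["pixels"])
print(bot.current_clock())
E
```

```text
[-0.8 -0.5  0.5]
0.05 -0.9; 0.15 0.1; 0.25 0.4; 0.35 -0.0; 0.45 0.3; 0.55 0.6; 0.65 0.2; 0.75 -0.6; 0.85 0.5; 0.885 3.2; 0.92 5.1; 0.955 6.7; 0.99 8.3; 1.025 10.5; 1.06 14.0; [  9.2 -10.   -9.9] 47.1417
49.2333
```

View pics/w4.png

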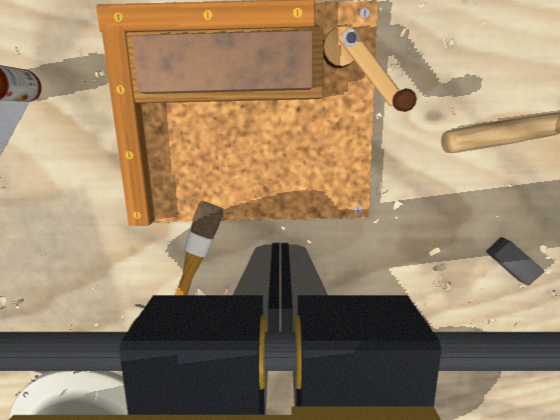

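```bash
python3 - <<'E'
from h import *
c=bot.read_camera("wrist")
kn=world(c,404,100,.072)[:2]; pv=world(c,349,38,.043)[:2]; v=kn-pv
print(kn,pv,np.linalg.norm(v),"a=",-np.arctan2(v[1],v[0])-np.radians(85))
top=bot.read_camera("top")["pixels"]
a=cv2.resize(c["pixels"][0:130,260:440],None,fx=4.4,fy=4.4,interpolation=2); cv2.imwrite("pics/w5.png",a)
E
```

```text
[ 0.4444768  -0.38041393] [ 0.50108442 -0.33360404] 0.07345467068312585 a= 0.9671222666340205
```

View pics/w5.png

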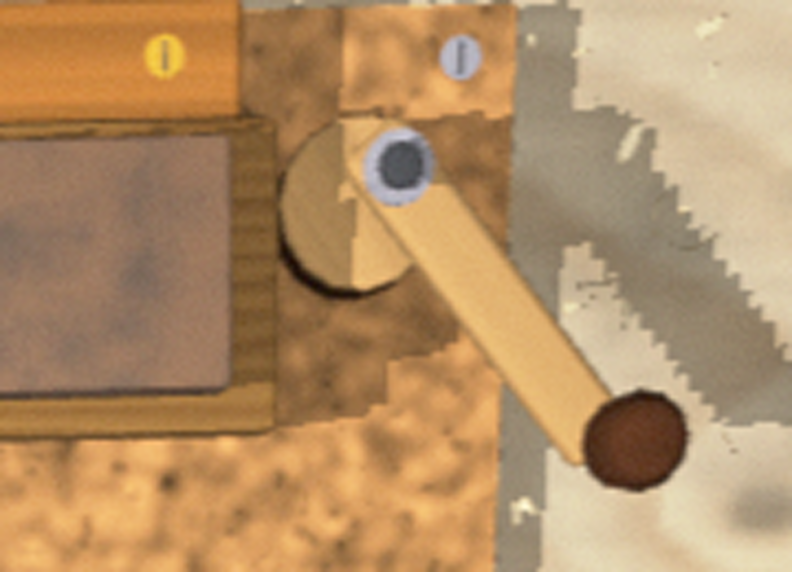

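The lever is at about 0.97 rad after taking about 14 N at the knob. The cam at crop (280,220) sits against the base's right end at (275,220), and the stone is seated at the stop and rail. Handing in.

```bash
python3 -c "
from h import *
print(bot.job_done(),bot.current_clock())"
```

```text
the job is handed in; nothing more can be done
the job is handed in; nothing more can be done
```

The job is handed in, with no verdict returned: the oilstone was tipped onto its base face up and pushed firmly against the far stop and left rail, the cam was tightened to about 0.97 rad with about 14 N at the knob, and no listed tool was seen to move, at about 50 s of the 72 s; on the first forward push the stone caught on the open cam (about 75 N in x, 97 N in all at the wrist), so I moved it left before seating it.

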